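# Index the revolving earring tray onto its pin and seat it

### The arm

A 6-joint arm with a two-finger parallel gripper is mounted at the origin on the work surface. World frame = base frame: x ahead of the robot, y to its left, z up, the work surface at z = 0. Lengths are in m, angles in rad, forces in N, time in s.
With the tool pointing down it reaches from about 0.375 to 0.9 m from the base axis. Payload 3.1 kg.
Tool frame: the origin (TCP) lies on the centre line of the jaws, within the pads' length; the fingertips stand 11 mm ahead of it and the grasp point (between the pads) lies 8 mm behind it; x points along the fingers, y is the direction in which the jaws open and shut, and the axes are right-handed (so a half turn about x gives the same grasp; the last joint's range is limited). The gripper opens to 87 mm and grips with 3 to 60 N. Pads are 19 mm wide; open, the fingers measure 117 mm over their backs; the gripper's body (75 mm by 190 mm) begins 51 mm behind the grasp point.
Start: joints at [0.954, 0.527, 1.433, -0, 1.181, -0.178], TCP at [0.265, 0.566, 0.234] pointing down, gripper open.
Joint ranges: [-3.08, 3.08], [-0.75, 2.2], [0.22, 2.44], [-1.43, 4.57], [0, 2.65], [-2.85, 2.85]. Speed limits (rad/s): [2.79, 2.79, 3.14, 3.14, 3.14, 3.14].

### API

Orientations are given as a unit quaternion [x, y, z, w].
In Python, from rig import robot, camera, camera_info gives the robot as it stands.
- The arm moves only by the shell command python3 -m inch 'ROWS' [FORCE]. ROWS is JSON, a list that holds one entry, the list of rows, each a list of 5 numbers: the shift along the tool's x, y, z in cm, then the turn about the tool's x in rad, then the opening, from 0 (shut) to 1 (fully open). A call has 1 to 8 rows; each row shifts and turns the pose as measured when the row begins, along the tool's axes as they then stand; what a row does not reach is not made up. A row lasts 1/12 s, in which the tool goes at most 41.7 mm and 7.16 degrees, less where a joint would pass 70% of its speed; a pose out of reach is approached as far as the arm can. A call with a gripper value outside its range is refused whole. The fingers move at their own pace and stop on an object; FORCE is the grip in N (left out, the last holds). Time passes only in rows, so rows that do not move let the fingers close. It gives the time, the measured TCP pose, the force and the opening at its end, in the units of the state.
- robot.get_obs(): the state, without advancing time (a new reading comes with each control period).
- camera(name): name is "scene" or "top"; returns the picture (384x512x3 uint8, red, green, blue); there is no depth.
- camera_info(name): a dict with "camera_matrix" (3x3 intrinsics, pixels), "rvec" (rotation vector, rad) and "tvec" (3), from world to camera coordinates, as OpenCV has them. Camera axes: x right, y down, z forward; pixel columns grow to the right and rows downward; lengths in m; the calibration is good to about 2 mm. A picture is of the moment at which its call begins. camera_info takes no time and is no camera call.
- robot.hand_in(): hands the job in, once; it reports no verdict.
The state is a dict: "time": time; "q": joint angles; "joint_velocities": joint speeds; "joint_torque": joint torques, N m; "position": TCP position; "tool_rot": TCP orientation; "ft_force": force on the tool from outside, world axes, zero at the start; "moment": the same for the moment, N m; "grip_width": finger opening in m.
Only numpy, scipy, OpenCV 4.12 (cv2) and the standard library are available. Lean on these libraries where they do the work, as an engineer would, in place of code of your own. Each camera call takes 0.05 s, during which the arm holds its last target. There are 200 camera calls.

### The job

The round grey earring tray is riding high on its revolving stand. With the fingertips, push it round until the notch in its edge is over the steel pin on the base, then press the tray straight down until it is fully home on the stand, with the pin in the notch. Do not lift the tray or lean hard on it, and leave the boxes and other goods around it where they stand.

Things in the scene. Friction and masses are not known exactly. Their poses are not given: they have to be found in the camera images.
- stand: fixed white round base, 216 mm across and 14 mm high, standing on the table; origin at the centre of its underside, on the vertical axis about which the tray turns; +x of the body points from the axis to the pin, z up. The tray stays on this axis
- pin (a point): the pin: a short dark steel round-backed bar, 12 mm wide, lying radially on the base from 73 to 104 mm from the axis, its rounded top 30 mm above the table; its outer end shows beyond the tray's edge. This point is the middle of its top, 88.5 mm from the axis
- notch (a point): the notch in the edge of the tray: 16 mm wide, cut radially inwards from the edge (90 mm from the axis) to 70 mm. This point is on the notch's centre line, 78.5 mm from the axis, at the level of the tray's upper face; when the notch is over the pin it lies on the line from the axis to the pin
- hub_top (a point): centre of the flat top of the tray's hub, a round boss 32 mm across that stands 14 mm above the tray's upper face, on the axis: a good place to press. At the start it is 53 mm above the table, and 43 mm when the tray is home
- cone_a (a point): middle of the tip of a ring cone: a pale, slightly tapered upright post fixed to the tray, 20 mm across at its foot, 17 mm near the top, 38 mm tall above the tray's upper face, its centre 56 mm from the axis and 80 degrees counterclockwise (from above) from the notch. A fingertip can push it sideways to turn the tray
- cone_b (a point): the same, 180 degrees from the notch
- cone_c (a point): the same, 280 degrees counterclockwise from the notch
- turntable (a joint): angle of the tray about the vertical axis, rad, counterclockwise from above positive; 0 (or 6.283) when the notch is over the pin. The tray turns freely either way under light friction (0.05 N m, about 1 N at a cone) and stays where it is left
- tray (a joint): how far the tray is pressed down, m: 0 at the start (underside of the 8 mm thick grey tray, 180 mm across, 31 mm above the table, 1 mm clear of the pin), 0.010 when fully home; negative if lifted. The tray is a snug fit on its spindle: it takes about 3 to 5 N to move it down, and it stays where it is left. Unless the notch is over the pin (about 2 mm either way, a little more thanks to the rounded pin) it stops on the pin after 1 mm
- box_a: open grey card gift box 70 x 70 x 28 mm with two amber studs, loose on the table near the stand, to be left alone; origin at the centre of its underside
- box_b: open grey card gift box 70 x 70 x 28 mm with three pearl studs, loose on the table near the stand, to be left alone; origin at the centre of its underside
- box_c: small open grey gift box 46 x 46 x 32 mm, one pearl stud, loose on the table near the stand, to be left alone; origin at the centre of its underside
- box_d: small open grey gift box 46 x 46 x 32 mm, one amber stud, loose on the table near the stand, to be left alone; origin at the centre of its underside
- card: blank paper price card on a 30 x 70 mm wooden block, 67 mm tall in all, loose on the table near the stand, to be left alone; origin at the centre of its underside
- jar: small glass jar with steel cap, 44 mm across, 50 mm tall, loose on the table near the stand, to be left alone; origin at the centre of its underside
- loose_cone: a loose pale ring cone standing on the table, foot 32 mm across, 52 mm tall, loose on the table near the stand, to be left alone; origin at the centre of its underside
There are look-alikes about, which are no part of the job. What is shaped like the stand but blue, orange or pink is not meant.

How it is judged:
By the outcome, as a careful person would: the job done as asked, in the order asked, and still so for the second after the job is handed in, with the robot touching nothing.
It also fails if it takes over 51 s, if anything falls off the work surface, if the arm or the gripper's body presses on something with over 40 N, if the wrist force passes 120 N, or if a joint passes its speed limit or range.

## Working session

There is one attempt and no reset: what is moved stays moved. The work goes in short steps, Python scripts to look and compute and a shell command to move; the robot and the scene stay as the last step left them, time stands still between calls to the robot, and variables do not carry over. Pictures are saved under pics/ and viewed, about 8 in all and at most 12, crops included, and the job is handed in when it is done.

```bash
mkdir -p pics
cat > h.py <<'E'
import numpy as np, cv2
from rig import robot, camera, camera_info
def shot(cam,name,crop=None,s=1):
    im=camera(cam)[:,:,::-1].copy()
    cv2.imwrite(f'pics/raw_{name}.png',im)
    return im
def P(cam):
    i=camera_info(cam); return np.array(i['camera_matrix']),cv2.Rodrigues(np.array(i['rvec'],float))[0],np.array(i['tvec'],float).reshape(3)
def proj(cam,X):
    K,R,t=P(cam); x=(np.atleast_2d(X)@R.T+t)@K.T; return x[:,:2]/x[:,2:]
def unproj(cam,uv,z):
    K,R,t=P(cam); d=R.T@np.linalg.inv(K)@np.array([uv[0],uv[1],1.]); c=-R.T@t; return c+d*(z-c[2])/d[2]
def crop(im,x0,y0,x1,y1,s,name):
    cv2.imwrite(f'pics/{name}.png',cv2.resize(im[y0:y1,x0:x1],None,fx=s,fy=s,interpolation=cv2.INTER_CUBIC))
E
python3 - <<'E'
from h import *
a=shot('top','t0');b=shot('scene','s0')
cv2.imwrite('pics/both.png',np.vstack([a,b])[:, :] if 0 else cv2.resize(np.hstack([a,b]),(800,300)))
crop(a,0,0,512,384,1.56,'top0')
for c in('top','scene'):
    K,R,t=P(c);print(c,-R.T@t,K[0,0])
o=robot.get_obs();print(o['position'],o['tool_rot'],o['time'],o['grip_width'])
E
```

```text
top [ 0.49245956 -0.06078984  1.16031278] 465.4661656660959
scene [1.16414656 0.09308636 0.63070954] 385.73228374160954
[0.26511619 0.56527509 0.23266701] [ 0.15325332  0.69042959 -0.15452898  0.68988492] 0.1 0.08681071592307059
```

View pics/top0.png

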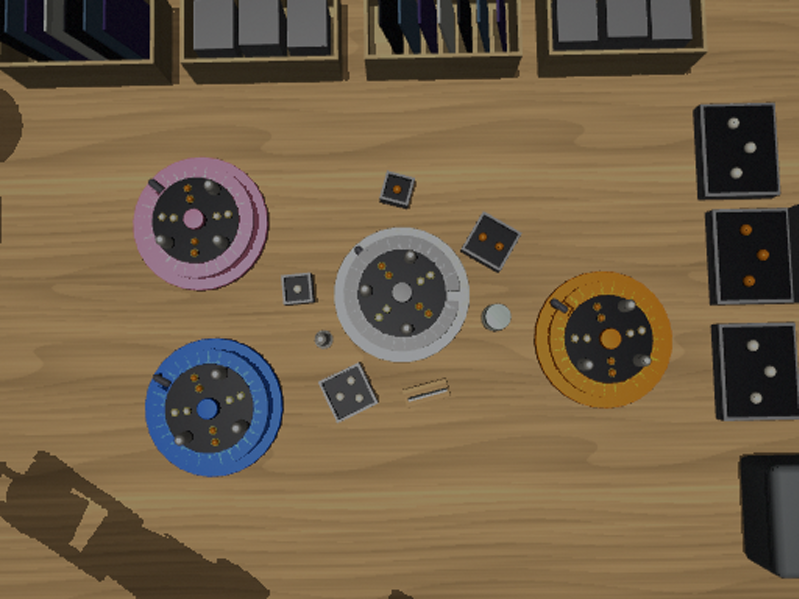

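View pics/raw_s0.png

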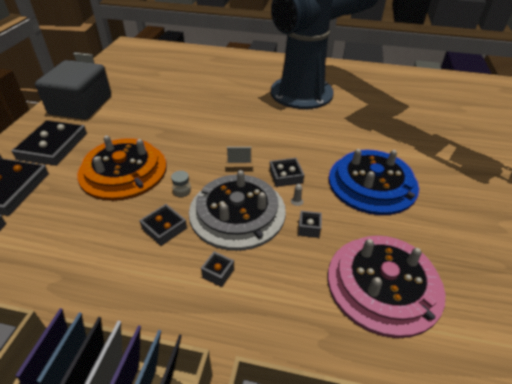

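Four stand shapes appear in the enlarged top view: pink (200,223), blue (212,407), orange (605,340) and grey/white (402,293). Only the grey tray on the white base fits. I'll confirm that in an enlarged crop.

Run:
```python
from h import *
a=cv2.imread('pics/raw_t0.png'); crop(a,205,135,310,240,5.7,'c1')
K,R,t=P('top')
for n,uv,z in [('hub',(402/1.5625,292/1.5625),.053)]: print(n,unproj('top',uv,z))
```

```text
hub [ 0.58168026 -0.0698472   0.053     ]
```

View pics/c1.png

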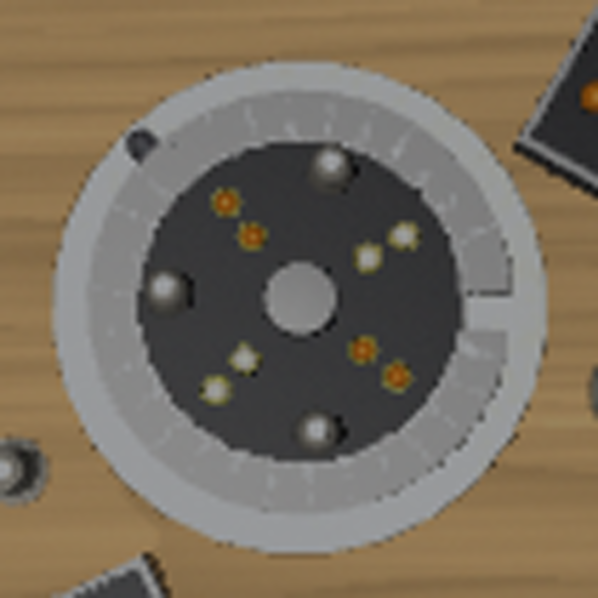

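The crop shows the grey tray on the white base with the hub at (300,298), the notch at (490,312), the pin's outer end at (141,145) and cones at (331,168), (167,290) and (317,430). This is the right one. Next I compute the angles.

Run:
```python
from h import *
f=lambda u,v,z: unproj('top',(205+(u+.5)/5.7-.5,135+(v+.5)/5.7-.5),z)
c=f(300,298,.053);print('hub',c)
print('base ctr',f(300,307,.014), 'width', np.linalg.norm(f(54,307,.014)-f(547,307,.014)))
for n,u,v,z in [('notch',488,312,.039),('pin',141,145,.027),('cone',331,168,.077),('cone',167,290,.077),('cone',317,430,.077)]:
    p=f(u,v,z);d=p-c;print(n,p.round(4),'r',np.hypot(*d[:2]).round(4),'ang',np.degrees(np.arctan2(d[1],d[0])).round(1))
K=1.5625
for n,u,v,z in [('box_a',490,242,.028),('box_b',349,391,.028),('box_c',298,289,.032),('box_d',398,189,.032),('card',426,389,.06),('jar',497,318,.05),('lc',322,339,.05)]:
    p=unproj('top',(u/K,v/K),z);print(n,p.round(3),'r',np.hypot(*(p-c)[:2]).round(3),'ang',np.degrees(np.arctan2(*(p-c)[1::-1])).round(0))
o=robot.get_obs();from scipy.spatial.transform import Rotation as Ro
print(Ro.from_quat(o['tool_rot']).as_matrix().round(3),o['position'])
```

```text
hub [ 0.58171079 -0.06970291  0.053     ]
base ctr [ 0.58094235 -0.06993906  0.014     ] width 0.21362592981226738
notch [ 0.5753 -0.1493  0.039 ] r 0.0799 ang -94.6
pin [ 0.6512 -0.0028  0.027 ] r 0.0965 ang 43.9
cone [ 0.6332 -0.0833  0.077 ] r 0.0532 ang -14.8
cone [ 0.5841 -0.0151  0.077 ] r 0.0547 ang 87.5
cone [ 0.5256 -0.0754  0.077 ] r 0.0564 ang -174.2
box_a [ 0.66  -0.21   0.028] r 0.16 ang -61.0
box_b [0.432 0.015 0.028] r 0.172 ang 151.0
box_c [0.591 0.092 0.032] r 0.162 ang 87.0
box_d [ 0.746 -0.067  0.032] r 0.164 ang 1.0
card [ 0.434 -0.103  0.06 ] r 0.151 ang -167.0
jar [ 0.539 -0.214  0.05 ] r 0.15 ang -106.0
lc [0.512 0.053 0.05 ] r 0.141 ang 119.0
[[-0.001  0.425  0.905]
 [-0.002  0.905 -0.425]
 [-1.    -0.002 -0.   ]] [0.26511619 0.56527509 0.23266701]
```

Tray turn needed is about +138° CCW, with the notch at -94° and the pin at about 44°. The plan is to centre the open gripper on the axis, so the fingers sit at about 51 mm radius between the cones. I then turn in place, with one finger pushing cone_a, and finally shut the gripper and press the hub.

```bash
python3 -m inch '[[[0,-2.4,3.1,0,1],[0,-2.4,3.1,0,1],[0,-2.4,3.1,0,1],[0,-2.4,3.1,0,1],[0,-2.4,3.1,0,1],[0,-2.4,3.1,0,1],[0,-2.4,3.1,0,1],[0,-2.4,3.1,0,1]]]'; python3 -m inch '[[[0,-2.4,3.1,0,1],[0,-2.4,3.1,0,1],[0,-2.4,3.1,0,1],[0,-2.4,3.1,0,1],[0,-2.4,3.1,0,1],[0,-2.4,3.1,0,1],[0,-2.4,3.1,0,1],[0,-2.4,3.1,0,1]]]'; python3 -m inch '[[[0,0,0,0.12,1],[0,0,0,0.12,1],[0,0,0,0.12,1],[0,0,0,0.12,1],[0,0,0,0.12,1],[0,0,0,0.12,1],[0,0,0,0.12,1],[0,0,0,0.12,1]]]'; python3 -m inch '[[[0,0,0,0.12,1],[0,0,0,0.12,1],[0,0,0,0.12,1],[0,0,0,0.12,1],[0,0,0,0.12,1],[0,0,0,0.12,1],[0,0,0,0.12,1],[0,0,0,0.0,1]]]'
cat >> h.py <<'E'
def go(target=(0.581,-0.070)):
    from scipy.spatial.transform import Rotation as Ro
    o=robot.get_obs();M=Ro.from_quat(o['tool_rot']).as_matrix();p=np.array(o['position'])
    print('t',o['time'],'p',p.round(4),'yaw',np.degrees(np.arctan2(M[1,1],M[0,1])).round(2),'f',np.round(o['ft_force'],2))
    print('tool shift cm to target',(M.T@(np.array([*target,p[2]])-p)*100).round(2))
E
python3 -c "from h import *;go()"
```

```text
time: 0.77
position: [0.4085, 0.2829, 0.2285]
tool_rot: [0.148, 0.693, -0.148, 0.69]
ft_force: [0.9, -0.2, 0.5]
grip_width: 0.0872
time: 1.43
position: [0.558, -0.0093, 0.2254]
tool_rot: [0.148, 0.695, -0.149, 0.688]
ft_force: [0.7, 0.7, 0.3]
grip_width: 0.087
time: 2.1
position: [0.5619, -0.0221, 0.2214]
tool_rot: [0.459, 0.538, -0.465, 0.532]
ft_force: [-0.4, -1.2, -0.9]
grip_width: 0.0871
time: 2.77
position: [0.5588, -0.0215, 0.2176]
tool_rot: [-0.639, -0.292, 0.652, -0.285]
ft_force: [-0.5, 0.3, -0.6]
grip_width: 0.0871
t 2.7667 p [ 0.5588 -0.0215  0.2176] yaw -41.9 f [-0.53  0.26 -0.6 ]
tool shift cm to target [-0.05  4.89  2.13]
```

```bash
python3 -m inch '[[[0,2.4,1.1,0,1],[0,2.4,1.1,0,1],[0,0.2,0,0,1],[3,0,0,0,1],[3,0,0,0,1],[2,0,0,0,1],[1,0,0,0,1],[0,0,0,0,1]]]'
python3 - <<'E'
from h import *
from scipy.spatial.transform import Rotation as Ro
go(); print(Ro.from_quat(robot.get_obs()['tool_rot']).as_matrix()[:,0].round(4))
E
```

```text
time: 3.43
position: [0.5802, -0.0713, 0.1241]
tool_rot: [-0.636, -0.299, 0.648, -0.292]
ft_force: [-0.6, -0.0, -0.2]
grip_width: 0.0867
t 3.4333 p [ 0.5802 -0.0713  0.1241] yaw -40.6 f [-0.57 -0.02 -0.19]
tool shift cm to target [-0.   -0.03 -0.15]
[-0.0196  0.0022 -0.9998]
```

```bash
python3 -m inch '[[[2,0,-0.1,0,1],[1.5,0,0,0,1],[1,0,0,0,1],[0.5,0,0,0,1],[0,0,0,0,1]]]'
python3 - <<'E'
from h import *
go(); a=shot('top','t1'); b=shot('scene','s1'); crop(b,150,130,310,260,5,'v1')
E
```

```text
time: 3.85
position: [0.582, -0.0695, 0.0754]
tool_rot: [-0.637, -0.3, 0.646, -0.295]
ft_force: [0.7, 0.1, 0.6]
grip_width: 0.0869
t 3.85 p [ 0.582  -0.0695  0.0754] yaw -40.22 f [0.67 0.12 0.62]
tool shift cm to target [ 0.   -0.04  0.1 ]
```

View pics/v1.png

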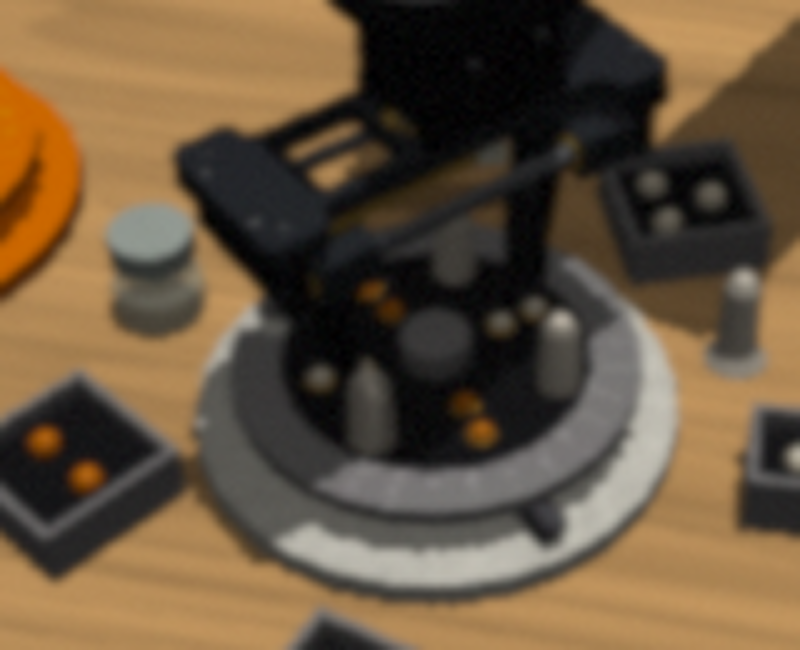

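The right finger is at about (530,200) and the left at (300,330), between the cones and clear of the hub. I'll go 4 mm lower and start turning CCW (negative about tool x), countering the sag.

```bash
python3 -m inch '[[[0.5,0,0.1,0,1],[-0.05,0,0,-0.1,1],[-0.05,0,0,-0.1,1],[-0.05,0,0,-0.1,1],[-0.05,0,0,-0.1,1],[-0.05,0,0,-0.1,1],[-0.05,0,0,-0.1,1],[-0.05,0,0,-0.1,1]]]'; python3 -c "from h import *;go()"
```

```text
time: 4.62
position: [0.5838, -0.0739, 0.0793]
tool_rot: [0.489, 0.508, -0.495, 0.507]
ft_force: [-0.9, -0.8, -1.8]
grip_width: 0.0866
t 4.6167 p [ 0.5838 -0.0739  0.0793] yaw 1.77 f [-0.88 -0.8  -1.82]
tool shift cm to target [-0.   -0.26 -0.4 ]
```

```bash
python3 -m inch '[[[0.7,-0.25,-0.4,0,1],[0,0,0,-0.1,1],[0,0,0,-0.1,1],[0,0,0,-0.1,1],[0,0,0,-0.1,1],[0,0,0,-0.1,1],[0,0,0,-0.1,1],[0,0,0,-0.1,1]]]'; python3 -c "from h import *;go()"
```

```text
time: 5.28
position: [0.5856, -0.0725, 0.0739]
tool_rot: [0.282, 0.643, -0.287, 0.652]
ft_force: [0.5, -0.7, -1.1]
grip_width: 0.0873
t 5.2833 p [ 0.5856 -0.0725  0.0739] yaw 42.59 f [ 0.55 -0.73 -1.14]
tool shift cm to target [-0.01 -0.17 -0.49]
```

```bash
python3 -m inch '[[[0.2,-0.2,-0.5,0,1],[0,0,0,-0.1,1],[0,0,0,-0.1,1],[0,0,0,-0.1,1],[0,0,0,-0.1,1],[0,0,0,-0.1,1],[0,0,0,-0.1,1],[0,0,0,0,1]]]'
python3 - <<'E'
from h import *
go(); a=shot('top','t2'); b=shot('scene','s2')
crop(a,205,135,310,240,3.8,'x'); x=cv2.imread('pics/x.png'); crop(b,170,150,310,260,3.6,'y');y=cv2.imread('pics/y.png')
h=399; y=cv2.resize(y,(400,399)); cv2.imwrite('pics/v2.png',np.hstack([x[:399,:399],y]))
E
```

```text
time: 5.95
position: [0.5829, -0.0698, 0.0724]
tool_rot: [0.078, 0.694, -0.087, 0.711]
ft_force: [-0.2, 0.2, -0.4]
grip_width: 0.0867
t 5.95 p [ 0.5829 -0.0698  0.0724] yaw 76.55 f [-0.22  0.19 -0.37]
tool shift cm to target [-0.   -0.06 -0.19]
```

View pics/v2.png

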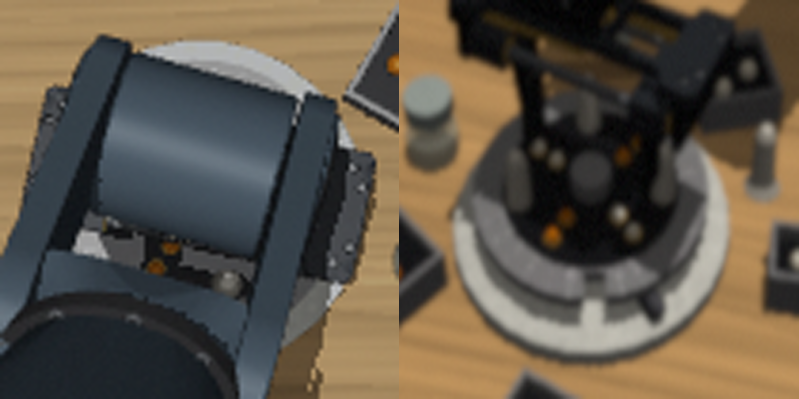

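In the right half, the notch is at about (593,277) and the pin at (653,303). The tray is turning with the finger, and about 20–30° remains.

```bash
cat >> h.py <<'E'
def ang(uv,z,cam='scene',c=(0.581,-0.0699)):
    p=unproj(cam,uv,z);d=p[:2]-c;return np.hypot(*d).round(4),np.degrees(np.arctan2(d[1],d[0])).round(1)
E
python3 - <<'E'
from h import *
g=lambda u,v:(170+(u-400)*140/400,150+v*110/399)
print('notch',ang(g(593,275),.039),'pin',ang(g(652,304),.029))
for a in (40,42,44,46): print(a,proj('scene',[0.581+.0885*np.cos(np.radians(a)),-.0699+.0885*np.sin(np.radians(a)),.03]))
# sharper: pin end in initial pictures
b=cv2.imread('pics/raw_s2.png'); crop(b,205,200,285,260,10,'v3')
E
```

```text
notch (np.float64(0.0744), np.float64(15.7)) pin (np.float64(0.0986), np.float64(40.7))
40 [[255.40927401 230.36921238]]
42 [[256.72352539 229.83680279]]
44 [[258.0081164  229.27147936]]
46 [[259.26129244 228.67421704]]
```

View pics/v3.png

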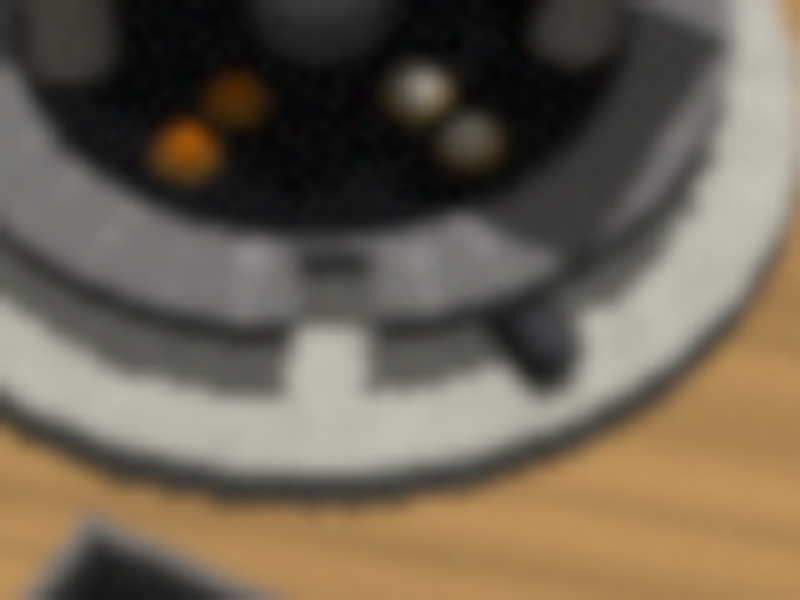

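Run:
```python
from h import *
g=lambda u,v:(205+(u+.5)/10-.5,200+(v+.5)/10-.5)
for q in [(337,316),(337,250),(337,285)]: print('notch',ang(g(*q),.039))
print('basewid', [ang(g(*q),.014) for q in [(330,470)]])
for a in (38,40,42,44,46):
    r=np.radians(a); e=np.array([np.cos(r),np.sin(r)]);n=np.array([-e[1],e[0]])*.006
    pts=[np.r_[np.array([.581,-.0699])+.104*e+s*n,z] for s,z in((1,.014),(-1,.014),(1,.024),(-1,.024),(0,.03))]
    print(a,((proj('scene',pts)-[205,200]+.5)*10-.5).round(0).tolist())
```

```text
notch (np.float64(0.0889), np.float64(16.4))
notch (np.float64(0.071), np.float64(16.9))
notch (np.float64(0.0806), np.float64(16.6))
basewid [(np.float64(0.1084), np.float64(15.0))]
38 [[553.0, 407.0], [501.0, 426.0], [554.0, 375.0], [501.0, 394.0], [528.0, 365.0]]
40 [[568.0, 400.0], [517.0, 420.0], [569.0, 368.0], [517.0, 389.0], [544.0, 359.0]]
42 [[583.0, 393.0], [533.0, 415.0], [584.0, 361.0], [533.0, 383.0], [559.0, 353.0]]
44 [[597.0, 385.0], [548.0, 408.0], [599.0, 354.0], [549.0, 377.0], [575.0, 346.0]]
46 [[611.0, 378.0], [564.0, 402.0], [613.0, 346.0], [565.0, 370.0], [590.0, 339.0]]
```

```bash
python3 -m inch '[[[0.1,0,-0.2,-0.08,1],[0,0,0,-0.08,1],[0,0,0,-0.08,1],[0,0,0,-0.08,1],[0,0,0,-0.04,1],[0,0,0,0,1]]]'
python3 - <<'E'
from h import *
go(); b=shot('scene','s3')
crop(b,205,200,285,260,10,'v4')
E
```

```text
time: 6.55
position: [0.5825, -0.0684, 0.0715]
tool_rot: [-0.045, 0.696, 0.034, 0.716]
ft_force: [-0.1, -0.3, -0.5]
grip_width: 0.0869
t 6.55 p [ 0.5825 -0.0684  0.0715] yaw 96.4 f [-0.12 -0.26 -0.51]
tool shift cm to target [-0.   -0.14 -0.16]
```

View pics/v4.png

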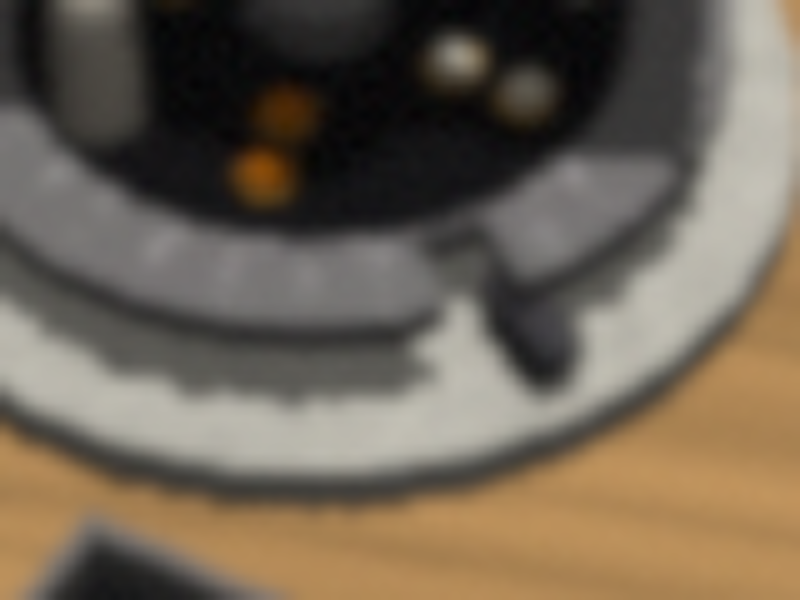

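The notch spans about x 430–500 at the rim, and the pin is at its right edge with about 10° to go. I'll refine both angles numerically from the pictures already taken.

Run:
```python
from h import *
c=np.array([.581,-.0699])
g=lambda u,v:(205+(u+.5)/10-.5,200+(v+.5)/10-.5)
for q in [(435,308),(510,280),(473,296),(457,235)]: print('notch',ang(g(*q),.039))
def model(cam,a):
    r=np.radians(a);e=np.array([np.cos(r),np.sin(r)]);n=np.array([-e[1],e[0]])
    pts=[]
    for R in(.094,.104):
        for t in np.linspace(0,np.pi,9): pts.append(np.r_[c+R*e+.006*np.cos(t)*n,.024+.006*np.sin(t)])
        for s in(1,-1): pts.append(np.r_[c+R*e+.006*s*n,.014])
    return proj(cam,pts)
for cam,f,box in(('top','t0',(222,153,238,170)),('scene','s2',(250,228,266,242)),('scene','s3',(250,228,266,242))):
    im=cv2.imread(f'pics/raw_{f}.png').astype(float).max(2); x0,y0,x1,y1=box
    s=8; I=cv2.resize(im[y0:y1,x0:x1],None,fx=s,fy=s,interpolation=cv2.INTER_CUBIC)
    dark=(I<90); res=[]
    X,Y=np.meshgrid(np.arange(I.shape[1]),np.arange(I.shape[0]))
    # restrict to r>96mm at z=.024
    for a in np.arange(34,54,1.):
        h=cv2.convexHull((((model(cam,a)-[x0,y0]+.5)*s-.5)).astype(np.float32)).astype(np.int32)
        m=np.zeros(I.shape,np.uint8);cv2.fillConvexPoly(m,h,1)
        res.append((round(float((m.astype(bool)&dark).sum()/(m.astype(bool)|dark).sum()),3),a))
    print(f,dark.mean(),sorted(res)[::-1][:4])
im=cv2.imread('pics/raw_t0.png').max(2);print(im[153:170,222:240])
```

```text
notch (np.float64(0.0902), np.float64(29.1))
notch (np.float64(0.0888), np.float64(40.0))
notch (np.float64(0.0897), np.float64(34.4))
notch (np.float64(0.073), np.float64(36.9))
t0 0.08134191176470588 [(0.668, np.float64(43.0)), (0.636, np.float64(44.0)), (0.552, np.float64(42.0)), (0.51, np.float64(45.0))]
s2 0.44949776785714285 [(0.291, np.float64(42.0)), (0.279, np.float64(43.0)), (0.277, np.float64(41.0)), (0.254, np.float64(44.0))]
s3 0.3798130580357143 [(0.331, np.float64(42.0)), (0.318, np.float64(43.0)), (0.307, np.float64(41.0)), (0.289, np.float64(44.0))]
[[140 140 140 140 139 140 140 140 140 139 137 152 153 155 155 156 155 155]
 [136 136 136 136 136 137 137 138 137 137 155 155 155 155 155 154 154 154]
 [145 144 144 146 146 145 144 146 134 154 153 155 155 155 155 154 152 141]
 [148 147 147 148 147 147 119 146 152 153 153 155 154 155 153 141 135 128]
 [148 148 149 148 148 141 152 124 121 151 154 155 153 152 141 128 127 128]
 [151 151 151 151 123 123  51  56  49  90 151 154 141 128 128 128 128 128]
 [147 147 146 143 153  75  58  70  58  49  91 140 129 128 128 129 128 127]
 [146 145 119 150 155  79  58  72  71  59  93 128 128 108 129 128 129 128]
 [141 141 146 155 155 100  52  58  75 101 129 129 128 129 129 128 129 129]
 [134 127 155 155 155 155  56  54  96 129 130 130 129 129 130 129 129 129]
 [138 154 155 155 155 155 155  85 129 129 129 129 130 129 130 130 129 129]
 [154 155 154 155 155 155 143 137 130 130 130 129 129 129 129 129 129 130]
 [155 155 153 153 155 148 131 137 130 130 130 130 130 129 129 129 129 129]
 [155 155 153 153 154 137 130 131 130 137 130 130 130 131 130 130 128  93]
 [155 156 153 153 143 131 131 130 130 136 137 131 130 130 129 135  94  55]
 [155 155 153 148 132 131 131 130 131 131 137 143 136 131 129  94  55  54]
 [155 155 155 137 131 131 131 131 131 131 131 136 136 135  58  55  55  55]]
```

```bash
python3 -m inch '[[[0,0,0,-0.06,1],[0,0,0,-0.05,1],[0,0,0,-0.02,1],[0,0,0,0,1]]]'
python3 - <<'E'
from h import *
go(); b=shot('scene','s4')
crop(b,215,200,285,260,10,'v5')
E
```

```text
time: 6.93
position: [0.5828, -0.0678, 0.0715]
tool_rot: [-0.088, 0.692, 0.076, 0.712]
ft_force: [-0.1, -0.2, 0.3]
grip_width: 0.0871
t 6.9333 p [ 0.5828 -0.0678  0.0715] yaw 103.31 f [-0.13 -0.19  0.27]
tool shift cm to target [-0.   -0.17 -0.23]
```

View pics/v5.png

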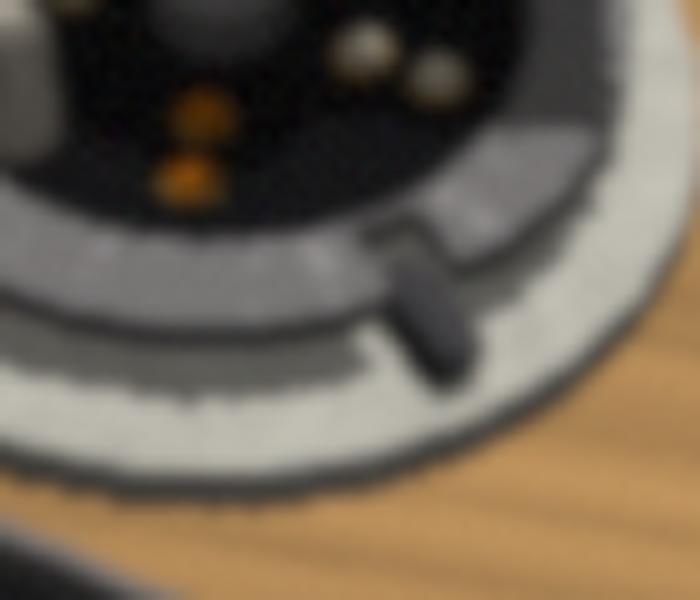

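The pin now sits inside the notch, which has rim corners at about (388,290) and (460,262). I'll overlay the model for a fine check.

Run:
```python
from h import *
c=np.array([.581,-.0699])
g=lambda u,v:(215+(u+.5)/10-.5,200+(v+.5)/10-.5)
for q in [(388,290),(460,262),(424,277),(362,235),(425,213)]: print('notch',ang(g(*q),.039))
b=cv2.imread('pics/raw_s4.png')
def rect(a,r0,r1,w,z):
    r=np.radians(a);e=np.array([np.cos(r),np.sin(r)]);n=np.array([-e[1],e[0]])*w
    return [np.r_[c+R*e+s*n,z] for R,s in((r0,1),(r0,-1),(r1,-1),(r1,1))]
outs=[]
for a in (41,43):
    im=cv2.resize(b[200:255,225:280],None,fx=7.2,fy=7.2,interpolation=cv2.INTER_CUBIC)
    for p,col in((rect(a,.07,.09,.008,.039),(0,255,0)),(rect(a,.073,.104,.006,.024),(0,0,255))):
        q=((proj('scene',p)-[225,200]+.5)*7.2-.5).round().astype(int);cv2.polylines(im,[q.reshape(-1,1,2)],True,col,1)
    outs.append(im)
cv2.imwrite('pics/v6.png',np.hstack(outs))
```

```text
notch (np.float64(0.0893), np.float64(36.7))
notch (np.float64(0.0899), np.float64(47.3))
notch (np.float64(0.0894), np.float64(41.9))
notch (np.float64(0.0734), np.float64(37.6))
notch (np.float64(0.0747), np.float64(48.8))
```

View pics/v6.png

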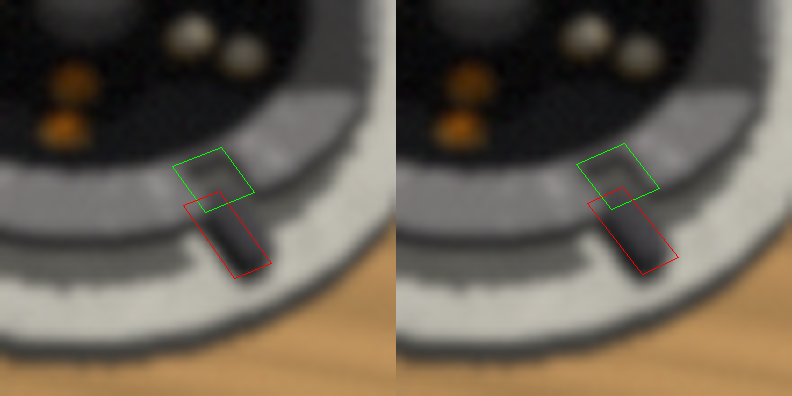

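The overlays fit the notch at about 42.5° and the pin at about 42°, aligned within about 1°. I back the finger off the cone, rise, shut the gripper and centre over the hub.

```bash
python3 -m inch '[[[0,0,0,0.1,1],[-1.5,0,0,0.03,1],[-2,0,0,0,1],[-1,0,0,0,1],[0,-0.17,-0.25,0,0],[0,0,0,0,0],[0,0,0,0,0],[0,0,0,0,0]]]' 10;python3 -m inch '[[[0,0,0,0,0],[0,0,0,0,0],[0,0,0,0,0],[0,0,0,0,0]]]'; python3 -c "from h import *;go()"
```

```text
time: 7.65
position: [0.5735, -0.0677, 0.1144]
tool_rot: [-0.034, 0.7, 0.026, 0.712]
ft_force: [-0.2, 0.3, 0.4]
grip_width: 0.0681
time: 7.98
position: [0.5721, -0.0674, 0.112]
tool_rot: [-0.034, 0.702, 0.026, 0.711]
ft_force: [-0.5, 0.8, -0.8]
grip_width: 0.0414
t 7.9833 p [ 0.5721 -0.0674  0.112 ] yaw 94.82 f [-0.49  0.75 -0.82]
tool shift cm to target [ 0.01 -0.33  0.87]
```

```bash
python3 -m inch '[[[0,-0.3,0.85,0,0],[0,0,0,0,0],[0,0,0,0,0],[0,0,0,0,0],[0,0,0,0,0],[0,0,0,0,0],[0,0,0,0,0]]]'
python3 - <<'E'
from h import *
go();print(robot.get_obs()['grip_width'])
from scipy.spatial.transform import Rotation as Ro
print(Ro.from_quat(robot.get_obs()['tool_rot']).as_matrix()[:,0])
E
```

```text
time: 8.57
position: [0.5821, -0.07, 0.1115]
tool_rot: [-0.033, 0.702, 0.026, 0.711]
ft_force: [-0.1, -0.0, 0.2]
grip_width: 0.0016
t 8.5667 p [ 0.5821 -0.07    0.1115] yaw 94.82 f [-0.12 -0.02  0.22]
tool shift cm to target [-0.    0.01 -0.11]
0.001567751715634088
[ 0.01266422 -0.01000898 -0.99986971]
```

Centred. I lower to just above the hub, where contact is expected at TCP z of about 0.064.

```bash
python3 -m inch '[[[1.5,0,-0.1,0,0],[1.5,0,0,0,0],[1,0,0,0,0],[0.3,0,0,0,0],[0,0,0,0,0]]]'; python3 -c "from h import *;go()"
```

```text
time: 8.98
position: [0.5826, -0.0708, 0.0683]
tool_rot: [-0.034, 0.701, 0.026, 0.712]
ft_force: [-0.5, 0.3, 0.3]
grip_width: 0.0005
t 8.9833 p [ 0.5826 -0.0708  0.0683] yaw 94.83 f [-0.54  0.32  0.29]
tool shift cm to target [-0.    0.09 -0.15]
```

```bash
python3 -m inch '[[[0.2,0.05,-0.1,0,0],[0.2,0,0,0,0],[0.1,0,0,0,0]]]'; python3 -m inch '[[[0.2,0,0,0,0],[0.2,0,0,0,0]]]';python3 -m inch '[[[0.2,0,0,0,0],[0.2,0,0,0,0]]]'; python3 -c "from h import *;go()"
```

```text
time: 9.23
position: [0.5819, -0.0704, 0.064]
tool_rot: [-0.034, 0.701, 0.026, 0.712]
ft_force: [-0.5, 0.7, 4.1]
grip_width: 0.0003
time: 9.4
position: [0.5819, -0.0704, 0.0615]
tool_rot: [-0.034, 0.701, 0.026, 0.712]
ft_force: [-1.7, 0.3, 5.2]
grip_width: 0.0003
time: 9.57
position: [0.5819, -0.0704, 0.0582]
tool_rot: [-0.034, 0.7, 0.026, 0.712]
ft_force: [-1.2, 0.3, 5.1]
grip_width: 0.0008
t 9.5667 p [ 0.5819 -0.0704  0.0582] yaw 94.86 f [-1.22  0.33  5.09]
tool shift cm to target [-0.    0.05 -0.08]
```

The tray is going past 1 mm at about 5 N, so the pin is in the notch. I continue to home, at about 0.054.

```bash
python3 -m inch '[[[0.2,0,0,0,0],[0.15,0,0,0,0]]]'; python3 -m inch '[[[0.15,0,0,0,0]]]';python3 -m inch '[[[0.15,0,0,0,0]]]'
```

```text
time: 9.73
position: [0.5819, -0.0704, 0.0548]
tool_rot: [-0.035, 0.7, 0.026, 0.712]
ft_force: [-2.6, 0.3, 3.5]
grip_width: 0.0011
time: 9.82
position: [0.582, -0.0705, 0.0541]
tool_rot: [-0.035, 0.7, 0.026, 0.712]
ft_force: [-5.4, 2.0, 22.7]
grip_width: 0.0004
time: 9.9
position: [0.582, -0.0705, 0.0541]
tool_rot: [-0.035, 0.7, 0.026, 0.712]
ft_force: [-5.5, 1.5, 21.7]
grip_width: 0.0006
```

Hard stop at 0.0541 with about 22 N, so the tray is home. I withdraw and check.

```bash
python3 -m inch '[[[-0.5,0,0,0,0],[-2,0,0,0,0],[-3,0,0,0,0],[-3,0,0,0,0],[-3,0,0,0,0],[-3,0,0,0,0],[0,0,0,0,0]]]'
python3 - <<'E'
from h import *
go(); b=shot('scene','s5'); a=shot('top','t5')
crop(b,140,130,330,290,3.4,'v7')
E
```

```text
time: 10.48
position: [0.5815, -0.0694, 0.2003]
tool_rot: [-0.034, 0.7, 0.025, 0.713]
ft_force: [1.1, 0.4, 0.1]
grip_width: 0.0007
t 10.4833 p [ 0.5815 -0.0694  0.2003] yaw 94.83 f [1.07 0.36 0.09]
tool shift cm to target [-0.   -0.05 -0.05]
```

View pics/v7.png

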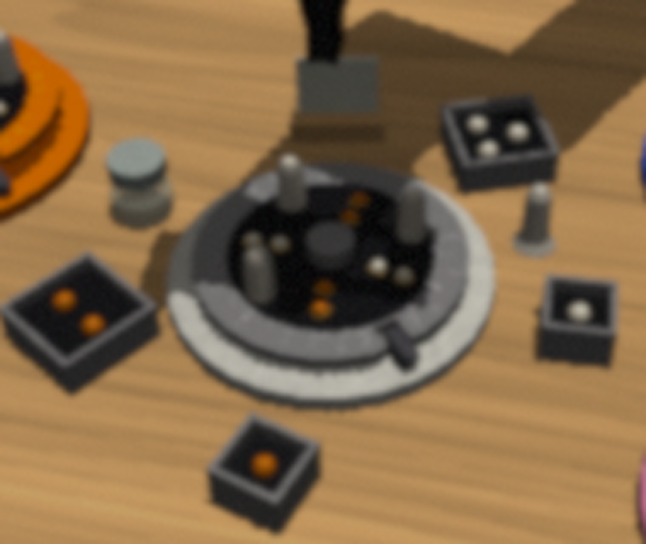

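The pin lies in the notch at (400,340), the tray sits low, and the surrounding goods are where they were.

```bash
python3 -c "from rig import robot;print(robot.hand_in())"
```

```text
the job is handed in; nothing more can be done
None
```

The grey tray is turned round, with its notch over the pin, and pressed fully home. I handed the job in at about 10.5 s, well under the 51 s limit.

- **Turning:** I centred the open gripper on the axis and turned it in place. One fingertip pushed a cone about 137° counterclockwise until the notch was over the pin, aligned to within about 1° by my overlay.
- **Pressing:** With the fingers shut I pressed the hub. The tray moved at about 4–5 N and stopped hard after about 10 mm, with the TCP at 0.054 m, which is the expected home height. At the stop the force rose to about 22 N for two short readings before I withdrew. That is harder than the task needed, though far below the 120 N wrist limit.
- **Last checks:** The final scene picture shows the pin in the notch, the tray low on the base, the surrounding goods looking as they did before, and the gripper clear at 0.20 m. I judged that by eye and did not measure it. The camera angles disagreed by about 1° (pin at 43° in the top view, 42° in the scene view), within the fit tolerance.

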